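# Lids on the warming pot, then the outer lid off

### The arm

A 7-joint arm with a two-finger parallel gripper is mounted at the origin on a cart in front of the work surface, level with it; the furniture and walls round the work are solid. World frame = base frame: x ahead of the robot, y to its left, z up, the work surface at z = 0. Lengths are in m, angles in rad, forces in N, time in s.
With the tool pointing down it reaches from about 0.4 to 0.9 m from the base axis. Payload 5.6 kg.
Tool frame: the origin (TCP) lies midway between the tips of the shut fingers; the grasp point (between the pads) lies 19 mm behind it; z points along the fingers, y is the line along which they close (so a half turn about z gives the same grasp; the last joint's range is limited). The gripper opens to 92 mm and grips with 3 to 60 N. Pads are 20 mm wide; open, the fingers measure 128 mm over their backs; the gripper's body (75 mm by 189 mm) begins 69 mm behind the grasp point.
Start: joints at [1.208, 0.468, -0.012, 1.603, 0.006, 1.071, -0.056], TCP at [0.204, -0.617, 0.215] pointing down, gripper open.
Joint ranges: [-2.53, 2.53], [-0.31, 2.02], [-1.57, 1.55], [0.28, 2.44], [-1.29, 4.43], [0.15, 1.84], [-2.92, 2.92]. Speed limits (rad/s): [2.57, 2.57, 3.14, 3.14, 3.14, 3.14, 3.14].

### API

Orientations are given as a rotation vector (axis times angle).
In Python, from bench import monitor, viewer, finish_job gives the robot as it stands. The module is installed in compiled form; this text tells all that it offers.
- The arm moves only by the tool move_arm, never from a script. Its argument "deltas" is a list of rows, each an object with "grip": the opening, from -1 (shut) to 1 (fully open); "travel": the shift along the world's x, y, z as a fraction of full scale, a list of three; "turn": the turn, a rotation vector about the world's x, y, z as a fraction of full scale, a list of three. In form: [{"grip": grip, "travel": [dx, dy, dz], "turn": [ax, ay, az]}, ...]. A call has 1 to 20 rows; each row shifts and turns the commanded pose from where the row before left it; what a row does not reach is not made up. Full scale, the value 1, is 20 cm for a shift and 4 degrees for a turn. A row lasts 1/12 s, in which the tool goes at most 41.7 mm and 7.16 degrees, less where a joint would pass 70% of its speed; a pose out of reach is approached as far as the arm can. A call with a number of a shift or a turn outside -1 to 1 is refused whole. A call with a gripper value outside its range is refused whole. The fingers move at their own pace and stop on an object; the grip force is fixed at half the most. Time passes only in rows, so rows that do not move let the fingers close. It gives the time, the measured TCP pose, the force, the opening and the grip force at its end, in the units of the state.
- monitor.read_state(): the state, without advancing time (a new reading comes with each control period).
- viewer.read_camera(name): name is "scene" or "top" or "wrist"; returns the picture (384x512x3 uint8, blue, green, red); there is no depth.
- viewer.get_calibration(name): a dict with "camera_matrix" (3x3 intrinsics, pixels), "rvec" (rotation vector, rad) and "tvec" (3), from world to camera coordinates, as OpenCV has them. Camera axes: x right, y down, z forward; pixel columns grow to the right and rows downward; lengths in m; the calibration is good to about 2 mm. A picture is of the moment at which its call begins: read the wrist's pose just before it. get_calibration takes no time and is no camera call; for the wrist camera it gives the pose at the moment of the call.
- finish_job(): hands the job in; it is judged then, once.
The state is a dict: "time_s": time; "joints": joint angles; "joint_velocities": joint speeds; "joint_torque": joint torques, N m; "position": TCP position; "tcp_rot": TCP orientation; "contact_force": force on the tool from outside, world axes, zero at the start; "ft_torque": the same for the moment, N m; "grip_width": finger opening in m; "finger_force": force on a finger pad.
Only numpy, scipy, OpenCV 4.12 (cv2) and the standard library are available. Lean on these libraries where they do the work, as an engineer would, in place of code of your own. Each camera call takes 0.05 s, during which the arm holds its last target. There are 200 camera calls.

### The job

Turn the warming plate's selector knob to the one-dot mark (keep warm) and let go of it. Then pick up the two nested lids together by the inner lid's long wooden knob and lower them gently onto the pot so that the inner lid is seated in its mouth; let go. Last, take the outer lid alone by its collar, lift it straight up about 12 cm, clear of the wooden knob, leaving the inner lid seated and undisturbed, and finish while still holding the outer lid level above the pot; do not knock the spice jar, garlic or egg timer about.

Things in the scene. Friction and masses are not known exactly. Their poses are not given: they have to be found in the camera images.
- selector (a joint): Selector knob of the warming plate, rad, about the vertical; grows clockwise seen from above. Pointer at the marks: 0 = off (short bar mark), 0.6 = one dot (keep warm, wanted), 1.2 = two dots, 1.8 = three dots (stops lie just past the end marks). Starts somewhere from just short of two dots to three dots; stiff (0.03 Nm of friction), it stays where it is left.
- selector_grip (a point): Centre of the knob's upright grip bar, on the knob's axis: black plastic, 40 mm long (this frame's x), 13 mm wide (y), 27 mm tall; its top is 10 mm above this point, the plate's metal deck 20 mm below it. The pointer nose with a white line is at the -x end. This frame turns with the knob.
- pot_seat (a point): Centre of the pot's mouth at rim height. White round pot, fixed on the warming plate: outer diameter 112 mm, mouth 100 mm, rim 110 mm above the work surface, two small ears. The warming plate is a fixed slab 140 x 290 mm, 40 mm high; its long side is this frame's y; the selector's axis is 155 mm to +y and 10 mm to +x of the pot's axis. z is up.
- inner_seat (a point): Centre of the underside of the inner lid's flange; when seated it coincides with pot_seat. The inner lid is a white disc, flange 110 mm across, 5 mm thick; below it a tapered plug, 94 narrowing to 84 mm across, 14 mm deep, enters the pot's mouth with 3 mm play all round. At the start it stands on this plug on the chopping board (top about 21 mm above the work surface).
- inner_knob (a point): On the inner lid's axis, 54 mm above inner_seat: middle of the exposed part of its wooden knob (upright round post, 18 mm diameter), which stands up through the outer lid's open collar. The knob's top is 14 mm above this point, the collar's top 14 mm below it. Lifting by it lifts both lids (0.24 to 0.42 kg): the outer lid rests loosely on the inner lid's flange.
- outer_collar (a point): On the outer lid's axis, in the upper half of its collar, 22 mm above outer_under. The collar is an open white tube, 50 mm outer and 42 mm inner diameter, from 5 to 35 mm above the plate's underside, so its top is 13 mm above this point. Grip it across its outside from above; while nested the wooden knob inside it ends 41 mm above this point. z is up.
- outer_under (a point): Centre of the underside of the outer lid's plate; 5 mm above inner_seat while nested. The outer lid is a white ring-shaped plate 124 mm across, 5 mm thick, with a 4 mm skirt hanging below its edge and a collar rising from its middle.
- inner_lid: The inner lid (origin at the centre of the plug's underside, 14 mm below inner_seat).
- outer_lid: The outer lid (origin at outer_under).
- warmer: The fixed warming plate with its pot; origin under its middle, on the work surface.
- spice_jar: Bystander: loose spice jar, 46 mm across, 98 mm tall, at the back between warming plate and board; origin at its underside.
- garlic: Bystander: garlic bulb, 60 mm, on the far right corner of the board.
- egg_timer: Bystander: kitchen timer, 67 mm across, 56 mm tall, at the left; origin at its underside.

How it is judged:
On the way, in this order (a step that is already met when the one before it is completed fails the run):
1. the selector rests at the one-dot mark, let go (value of joint selector between 0.45 and 0.75 rad and contact force between the fingers and selector below 0.1 N), for 0.2 s.
2. both lids, still nested, are seated on the pot and let go (horizontal distance between inner_seat and pot_seat below 0.005 m and z of inner_seat in the frame of pot_seat between -0.0025 and 0.0025 m and angle between inner_seat's own z axis and vertical below 0.04 rad and distance between outer_under and inner_seat below 0.009 m and contact force between the fingers and inner_lid below 0.1 N and contact force between the fingers and outer_lid below 0.1 N), for 0.2 s.
At the end, for the whole second after the job is handed in: Selector within 0.15 rad of one dot; inner lid seated in the pot (5 mm off axis, 2.5 mm in height, 0.04 rad) and not touched; outer lid held still in the fingers, plate underside 85-220 mm above the rim, within 60 mm of the pot axis, level within 0.2 rad, touching only the fingers (value of joint selector between 0.45 and 0.75 rad and horizontal distance between inner_seat and pot_seat below 0.005 m and z of inner_seat in the frame of pot_seat between -0.0025 and 0.0025 m and angle between inner_seat's own z axis and vertical below 0.04 rad and z of outer_under in the frame of pot_seat between 0.085 and 0.22 m and horizontal distance between outer_under and pot_seat below 0.06 m and angle between outer_under's own z axis and vertical below 0.2 rad and contact force between the fingers and outer_lid above 1 N and contact force between each of outer_lid, the fingers and inner_lid below 0.05 N and contact force between outer_lid and warmer below 0.05 N and linear speed of outer_lid below 0.03 m/s); the arm keeps its last pose, push and grip.
It fails at once if the outer lid comes off the inner lid while the inner lid is not seated in the pot (distance between outer_under and inner_seat above 0.02 m and distance between inner_seat and pot_seat above 0.008 m).
It fails at once if the lids are dropped or slammed onto the pot (distance between inner_seat and pot_seat below 0.04 m and linear speed of inner_lid above 0.35 m/s).
It fails at once if the spice jar is knocked more than 4 cm away (distance of spice_jar from where it was at the start of the episode above 0.04 m).
It fails at once if the garlic is knocked more than 4 cm away (distance of garlic from where it was at the start of the episode above 0.04 m).
It fails at once if the egg timer is knocked more than 4 cm away (distance of egg_timer from where it was at the start of the episode above 0.04 m).
It also fails if it takes over 67 s, if anything falls off the work surface, if the arm or the gripper's body presses on something with over 40 N, if the wrist force passes 120 N, or if a joint passes its speed limit or range.

## Working session

There is one attempt and no reset: what is moved stays moved. The work goes in short steps, Python scripts to look and compute and a tool call to move; the robot and the scene stay as the last step left them, time stands still between calls to the robot, and variables do not carry over. Pictures are saved under pics/ and viewed, at most 10 in all, crops included, and the job is handed in when it is done.

Besides the shell and the picture viewer there is one more tool, called after "Call:" by a JSON object that holds its "fn" and its "kwargs", one argument or row to a line. move_arm: Moves the arm, as the interface text tells. Shift numbers are shares of 20 cm and turn numbers shares of 4 degrees, none past 1 either way. Its arguments: {"type":"object","properties":{"deltas":{"type":"array","items":{"type":"object","properties":{"grip":{"type":"number"},"travel":{"type":"array","items":{"type":"number","minimum":-1,"maximum":1}},"turn":{"type":"array","items":{"type":"number","minimum":-1,"maximum":1}}}}}},"required":["deltas"]}

```bash
mkdir -p pics; cat > h.py <<'E'
import numpy as np, cv2
from bench import monitor, viewer, finish_job
def cal(n):
    c=viewer.get_calibration(n); return np.array(c["camera_matrix"],float),cv2.Rodrigues(np.array(c["rvec"],float))[0],np.array(c["tvec"],float).ravel()
def ray(c,uv):
    K,R,t=c; d=R.T@np.linalg.solve(K,[uv[0],uv[1],1.]); return -R.T@t,d
def onz(c,uv,z):
    o,d=ray(c,uv); return o+d*(z-o[2])/d[2]
def proj(c,p):
    K,R,t=c; q=K@(R@np.array(p,float)+t); return q[:2]/q[2]
def snap(n,f):
    im=viewer.read_camera(n); cv2.imwrite("pics/"+f,im); return im
E
python3 - <<'E'
from h import *
s=monitor.read_state(); print(s)
a=snap("scene","s0.png"); b=snap("top","t0.png")
for n in("scene","top","wrist"):
    K,R,t=cal(n);print(n,K.ravel().round(1),(-R.T@t).round(3),R[2].round(3))
E
```

```text
{'time_s': 0.0, 'joints': array([ 1.20798306,  0.46837089, -0.01158938,  1.60362925,  0.00599291,
        1.07138937, -0.05629738]), 'joint_velocities': array([ 0.00150563, -0.00077963,  0.00196271,  0.00050171,  0.00010033,
        0.00037778,  0.00070757]), 'joint_torque': array([ 4.69045845e-04, -5.20564163e+01, -1.22416989e-02, -2.43746853e+01,
       -5.67698933e-02,  1.72426418e-02,  1.56056030e-04]), 'position': array([ 0.20409589, -0.61650921,  0.21364209]), 'tcp_rot': array([-3.09983760e+00, -4.99831168e-01,  6.30472799e-04]), 'contact_force': array([-1.06457731, -0.53471536, -0.4982101 ]), 'ft_torque': array([0.05115892, 0.02551252, 0.00739949]), 'finger_force': 0.0, 'grip_width': 0.09209865803735347}
scene [405.7   0.  262.3   0.  405.7 189.4   0.    0.    1. ] [-0.552  0.625  0.896] [ 0.724 -0.424 -0.545]
top [376.8   0.  253.6   0.  376.8 190.5   0.    0.    1. ] [0.353 0.015 1.438] [ 0.134 -0.017 -0.991]
wrist [264.5   0.  256.5   0.  264.5 187.8   0.    0.    1. ] [ 0.283 -0.591  0.383] [-0.279 -0.09  -0.956]
```

View pics/s0.png

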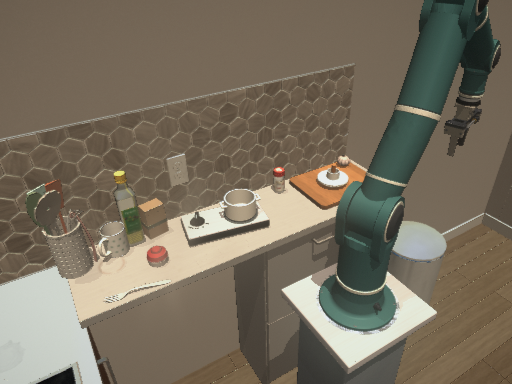

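View pics/t0.png

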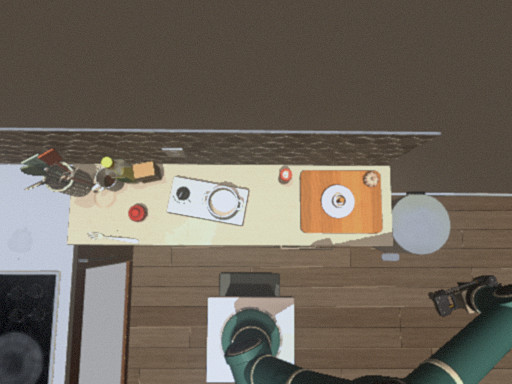

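The top view shows the selector near (182,193), the pot at (224,201), the lids at (340,201), the jar at (285,175), the timer at (137,212) and the garlic at (371,179).

```bash
python3 - <<'E'
from h import *
c=cal("top")
for n,uv,z in (("pot",(224,201),.11),("knob",(182,193),.06),("lids",(340,201),.06),("jar",(285,175),.09),("timer",(137,212),.05),("garlic",(371,179),.05)):
    print(n,onz(c,uv,z).round(3))
im=cv2.imread("pics/t0.png"); 
k=cv2.resize(im[165:235,160:260],None,fx=7,fy=7,interpolation=3);cv2.imwrite("pics/c1.png",k)
cr=[onz(c,p,.04) for p in((175,176),(249,186),(243,224),(168,211))];print(np.round(cr,3))
s=monitor.read_state();R=cv2.Rodrigues(s["tcp_rot"])[0];print(R.round(3))
K,Rw,t=cal("wrist"); o=-Rw.T@t; print("cam in tool",(R.T@(o-s["position"])).round(3),(R.T@Rw.T).round(3))
E
```

```text
pot [0.495 0.097 0.11 ]
knob [0.529 0.254 0.06 ]
lids [ 0.503 -0.328  0.06 ]
jar [ 0.593 -0.122  0.09 ]
timer [0.459 0.419 0.05 ]
garlic [ 0.587 -0.45   0.05 ]
[[0.595 0.286 0.04 ]
 [0.559 0.008 0.04 ]
 [0.417 0.03  0.04 ]
 [0.464 0.308 0.04 ]]
[[ 0.949  0.314 -0.001]
 [ 0.314 -0.949  0.001]
 [-0.    -0.002 -1.   ]]
cam in tool [ 0.083  0.    -0.17 ] [[ 0.    -0.956 -0.293]
 [ 1.     0.    -0.001]
 [ 0.001 -0.293  0.956]]
```

View pics/c1.png

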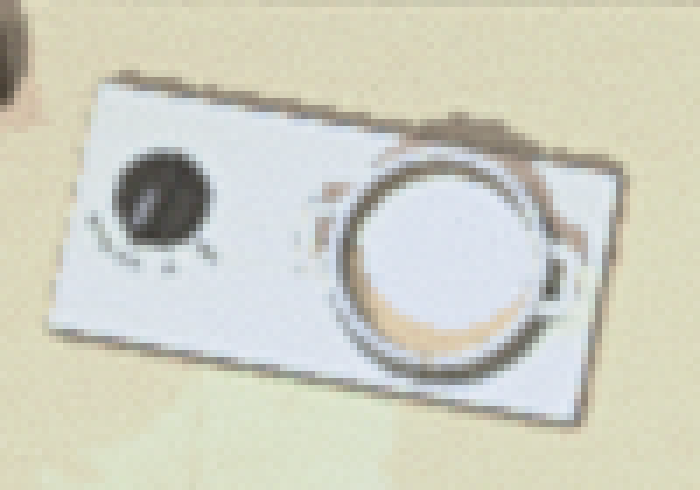

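The crop shows the knob at (163,197) with its white pointer line toward the lower left. The marks are below it: off on the right, dots running to the left. The pot's mouth is at about (445,265). I'll look at the lids on the way past.

Call:
{"fn": "move_arm", "kwargs": {
  "deltas": [
    {"grip":1,"travel":[0.106,0.1025,0.013],"turn":[0,0,0]},
    {"grip":1,"travel":[0.106,0.1025,0.013],"turn":[0,0,0]},
    {"grip":1,"travel":[0.106,0.1025,0.013],"turn":[0,0,0]},
    {"grip":1,"travel":[0.106,0.1025,0.013],"turn":[0,0,0]},
    {"grip":1,"travel":[0.106,0.1025,0.013],"turn":[0,0,0]},
    {"grip":1,"travel":[0.106,0.1025,0.013],"turn":[0,0,0]},
    {"grip":1,"travel":[0.106,0.1025,0.013],"turn":[0,0,0]},
    {"grip":1,"travel":[0.106,0.1025,0.013],"turn":[0,0,0]},
    {"grip":1,"travel":[0.106,0.1025,0.013],"turn":[0,0,0]},
    {"grip":1,"travel":[0.106,0.1025,0.013],"turn":[0,0,0]},
    {"grip":1,"travel":[0.106,0.1025,0.013],"turn":[0,0,0]},
    {"grip":1,"travel":[0.106,0.1025,0.013],"turn":[0,0,0]},
    {"grip":1,"travel":[0.106,0.1025,0.013],"turn":[0,0,0]},
    {"grip":1,"travel":[0.106,0.1025,0.013],"turn":[0,0,0]},
    {"grip":1,"travel":[0,0,0],"turn":[0,0,0]}
  ]
}}

```text
time_s: 1.35
position: [0.506, -0.3237, 0.2512]
tcp_rot: [-3.097, -0.514, -0.005]
contact_force: [0.0, 0.9, -0.1]
grip_width: 0.092
finger_force: 0.0
```

```bash
python3 - <<'E'
from h import *
c=cal("wrist"); snap("wrist","w1.png"); np.save("cw1.npy",np.array([c[0],c[1],np.tile(c[2],(3,1))]))
s=monitor.read_state();print(s["position"],s["time_s"],proj(c,(.503,-.328,.06)))
E
```

```text
[ 0.50359252 -0.32652769  0.25081968] 1.4 [258.88797166 172.20273541]
```

View pics/w1.png

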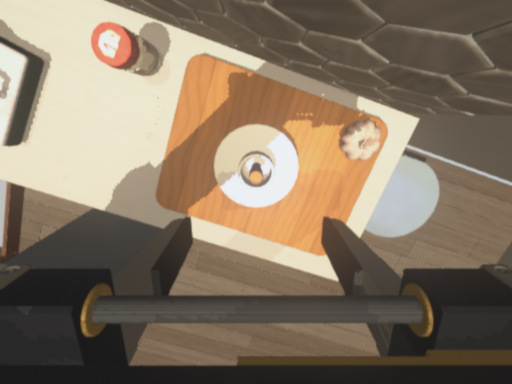

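The wrist view shows the lid plate centred at about (256,166), with the wooden knob inside the collar at about (256,173). The jar is at (112,44) and the garlic at (360,140). Next I'll fit the plate and go to the selector.

```bash
python3 - <<'E'
from h import *
a=np.load("cw1.npy");c=(a[0],a[1],a[2][0])
im=cv2.imread("pics/w1.png");hsv=cv2.cvtColor(im,cv2.COLOR_BGR2HSV)
m=(hsv[...,1]<130).astype(np.uint8);w=np.zeros_like(m);cv2.circle(w,(256,166),54,1,-1);m&=w
m=cv2.morphologyEx(m,2,np.ones((3,3)))
cs,_=cv2.findContours(m,0,1);k=max(cs,key=cv2.contourArea)
pts=cv2.convexHull(k)[:,0]
W=np.array([onz(c,p,.043)[:2] for p in pts.astype(float)])
print(cv2.fitEllipse(k),cv2.fitEllipse(W.astype(np.float32)*1000))
print(onz(c,(256,177),.103), proj(c,(.503,-.328,.103)))
E
```

```text
((256.2580871582031, 164.81509399414062), (84.9115219116211, 95.9961929321289), 69.57330322265625) ((506.0337829589844, -323.8718566894531), (125.81829833984375, 154.14096069335938), 46.04465103149414)
[ 0.50570096 -0.32300457  0.103     ] [259.09547457 180.24469041]
```

Call:
{"fn": "move_arm", "kwargs": {
  "deltas": [
    {"grip":1,"travel":[-0.05,0.18,0],"turn":[0,0,-0.8]},
    {"grip":1,"travel":[-0.05,0.18,0],"turn":[0,0,-0.8]},
    {"grip":1,"travel":[-0.05,0.18,0],"turn":[0,0,-0.8]},
    {"grip":1,"travel":[0,0.18,0],"turn":[0,0,-0.8]},
    {"grip":1,"travel":[0,0.18,0],"turn":[0,0,-0.8]},
    {"grip":1,"travel":[0,0.18,0],"turn":[0,0,-0.8]},
    {"grip":1,"travel":[0,0.18,0],"turn":[0,0,-0.8]},
    {"grip":1,"travel":[0,0.18,0],"turn":[0,0,-0.8]},
    {"grip":1,"travel":[0,0.18,0],"turn":[0,0,0]},
    {"grip":1,"travel":[0,0.18,0],"turn":[0,0,0]},
    {"grip":1,"travel":[0,0.18,0],"turn":[0,0,0]},
    {"grip":1,"travel":[0,0.18,0],"turn":[0,0,0]},
    {"grip":1,"travel":[0.05,0.18,0],"turn":[0,0,0]},
    {"grip":1,"travel":[0.05,0.18,0],"turn":[0,0,0]},
    {"grip":1,"travel":[0.05,0.16,0],"turn":[0,0,0]},
    {"grip":1,"travel":[0,0,0],"turn":[0,0,0]},
    {"grip":1,"travel":[0,0,0],"turn":[0,0,0]}
  ]
}}

```text
time_s: 2.82
position: [0.5009, 0.2064, 0.2502]
tcp_rot: [3.135, -0.196, -0.002]
contact_force: [0.2, -0.5, -0.9]
grip_width: 0.0918
finger_force: 0.0
```

```bash
python3 - <<'E'
from h import *
c=cal("wrist"); im=snap("wrist","w2.png"); np.save("cw2.npy",np.array([c[0],c[1],np.tile(c[2],(3,1))]))
s=monitor.read_state();print(s["position"],s["time_s"],s["tcp_rot"],s["joints"].round(2),proj(c,(.529,.25,.06)),proj(c,(.495,.097,.11)))
cv2.imwrite("pics/w2b.png",cv2.resize(im[0:290],(800,453),interpolation=3))
E
```

```text
[0.50099169 0.20469084 0.25022261] 2.8667 [ 3.13382422e+00 -2.00269140e-01 -2.17122717e-03] [-0.07  0.29 -0.45  1.81  0.14  1.08 -2.28] [222.04763234 152.81786483] [347.01105641 171.8951248 ]
```

View pics/w2b.png

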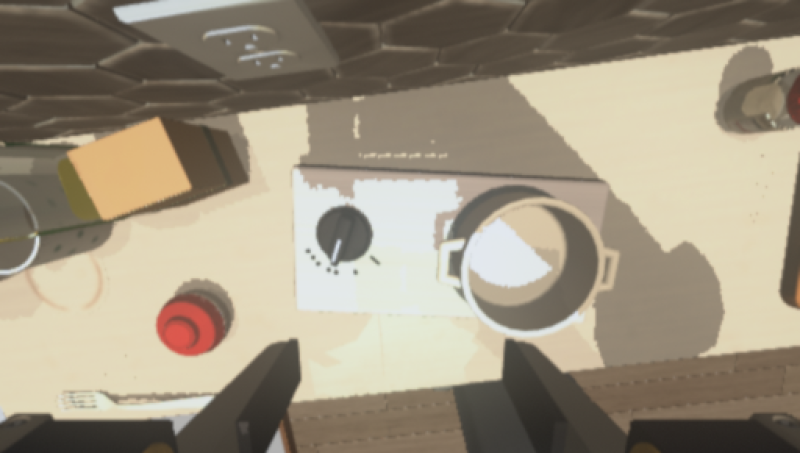

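The pot rim is centred at about (535,267), the knob at (344,234), and its white line runs from (341,240) to (332,266), near two dots. The bar mark is at (375,261), one dot at (356,271), and the two dots are around (333,270).

```bash
python3 - <<'E'
from h import *
a=np.load("cw2.npy");c=(a[0],a[1],a[2][0]);f=1.5625
im=cv2.imread("pics/w2.png")
g=im[125:182,190:250];cv2.imwrite("pics/c2.png",cv2.resize(g,None,fx=9,fy=9,interpolation=3))
P=lambda u,v,z:onz(c,(u/f,v/f),z)
gr=im.max(2)
m=((gr<95)).astype(np.uint8);w=np.zeros_like(m);cv2.circle(w,(220,150),24,1,-1);m&=w
n,l,st,ce=cv2.connectedComponentsWithStats(m)
for i in range(1,n): print(st[i],ce[i].round(1),onz(c,ce[i],.04).round(4))
# plate near edge / left edge, z=.04
e=[P(*q,.04) for q in((293,168),(607,182),(297,309),(470,317))];print(np.round(e,4))
# pot rim extremes
for q in((462,267),(606,267),(536,197),(533,336)):print(P(*q,.11).round(4))
E
```

```text
[207 133  29  33 272] [221.3 143.8] [0.539  0.2519 0.04  ]
[210 161   1   1   1] [210. 161.] [0.5163 0.2724 0.04  ]
[[0.5937 0.2899 0.04  ]
 [0.5472 0.0157 0.04  ]
 [0.4642 0.3124 0.04  ]
 [0.4349 0.1461 0.04  ]]
[0.504  0.1582 0.11  ]
[0.4901 0.0483 0.11  ]
[0.5496 0.1002 0.11  ]
[0.4395 0.1058 0.11  ]
```

View pics/c2.png

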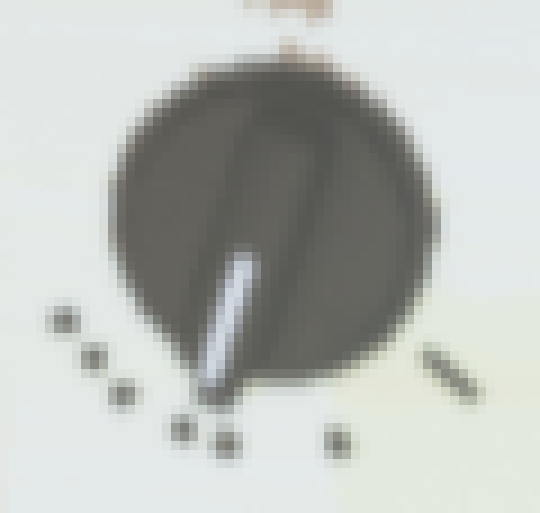

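The crop shows the bar mark at (450,375), one dot at (338,442), two dots at (183,430) and (226,445), and three dots at (65,320)–(122,395). The white line runs from (243,255) to (207,385).

```bash
python3 - <<'E'
from h import *
a=np.load("cw2.npy");c=(a[0],a[1],a[2][0])
P=lambda u,v,z:onz(c,((u+.5)/9-.5+190,(v+.5)/9-.5+125),z)[:2]
for z in(.04,.045,.05):print("disc",z,P(275,220,z).round(4))
ax=np.array([.531,.253]); A=lambda d:np.degrees(np.arctan2(d[1],d[0])).round(1)
mk=[P(450,375,.04),P(338,442,.04),P(204,437,.04),P(94,358,.04)]
# circle through marks
print(np.round(mk,4),[A(m-ax) for m in mk])
# fit axis so that mark angles differ by .6 rad
from scipy.optimize import least_squares
def f(p):
    return np.concatenate([p[:2]+p[2]*np.array([np.cos(p[3]-.6*i),np.sin(p[3]-.6*i)])-mk[i] for i in range(4)])
r=least_squares(f,[.531,.253,.028,np.radians(-140)]);print(r.x.round(4),np.degrees(r.x[3]-.6*np.arange(4))%360,abs(r.fun).max())
q=[P(243,255,.07),P(207,385,.07)];print("line",np.round(q,4),A(q[1]-q[0])%360,[A(x-r.x[:2])%360 for x in q])
print("bar far end",P(290,100,.07))
E
```

```text
disc 0.04 [0.5318 0.2549]
disc 0.045 [0.5324 0.2541]
disc 0.05 [0.5331 0.2533]
[[0.5033 0.2308]
 [0.4944 0.2506]
 [0.498  0.2723]
 [0.5133 0.2878]] [np.float64(-141.3), np.float64(-176.3), np.float64(149.6), np.float64(117.0)]
[ 0.5309  0.2554  0.0369 -2.4149] [221.63507306 187.25760536 152.88013765 118.50266994] 0.00014579879666126727
line [[0.5313 0.2558]
 [0.5126 0.2644]] 155.1 [np.float64(45.4), np.float64(153.6)]
bar far end [0.55277351 0.24517187]
```

Call:
{"fn": "move_arm", "kwargs": {
  "deltas": [
    {"grip":-0.13,"travel":[0.025,0.042,-0.12],"turn":[0,0,-0.78]},
    {"grip":-0.13,"travel":[0.025,0.042,-0.12],"turn":[0,0,-0.78]},
    {"grip":-0.13,"travel":[0.025,0.042,-0.12],"turn":[0,0,-0.78]},
    {"grip":-0.13,"travel":[0.025,0.042,-0.12],"turn":[0,0,-0.78]},
    {"grip":-0.13,"travel":[0.025,0.042,-0.12],"turn":[0,0,-0.78]},
    {"grip":-0.13,"travel":[0.025,0.042,-0.12],"turn":[0,0,-0.78]},
    {"grip":-0.13,"travel":[0,0,0],"turn":[0,0,0]},
    {"grip":-0.13,"travel":[0,0,0],"turn":[0,0,0]}
  ]
}}

```text
time_s: 3.53
position: [0.5306, 0.2539, 0.106]
tcp_rot: [3.058, -0.707, -0.003]
contact_force: [-0.6, 0.2, -0.5]
grip_width: 0.0414
finger_force: 0.0
```

```bash
python3 - <<'E'
from h import *
c=cal("wrist"); im=snap("wrist","w3.png")
s=monitor.read_state();R=cv2.Rodrigues(s["tcp_rot"])[0];print(s["position"],s["time_s"],np.degrees(np.arctan2(R[1,0],R[0,0])),R[2,2],s["joints"].round(2),s["grip_width"])
print(proj(c,(.531,.2552,.07)))
cv2.imwrite("pics/w3b.png",cv2.resize(im[130:330,150:360],None,fx=2.8,fy=2.8,interpolation=3))
E
```

```text
[0.53141428 0.25447614 0.10744229] 3.5833 -26.033540600116435 -0.9999993571767583 [-0.24  0.53 -0.34  1.82  0.23  0.83 -2.72] 0.03985405999973097
[254.33547507 210.84700157]
```

View pics/w3b.png

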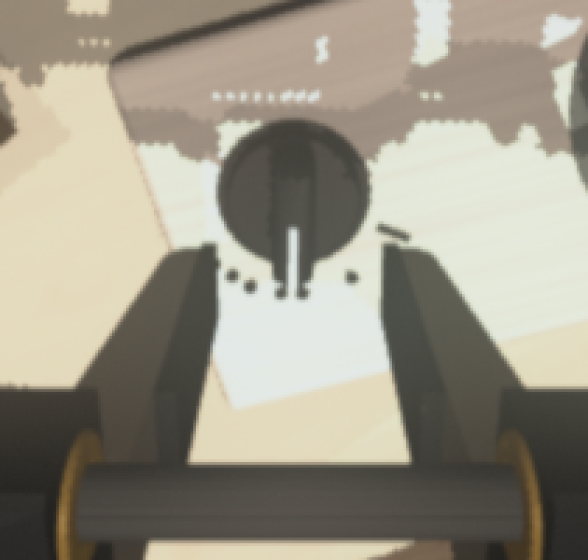

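The bar is centred between the fingers and lines up with them: its line is at crop x≈293, matching the prediction. I'll descend and close.

Call:
{"fn": "move_arm", "kwargs": {
  "deltas": [
    {"grip":-0.13,"travel":[0,0,-0.07],"turn":[0,0,0]},
    {"grip":-0.13,"travel":[0,0,-0.07],"turn":[0,0,0]},
    {"grip":-0.13,"travel":[0,0,-0.07],"turn":[0,0,0]},
    {"grip":-0.13,"travel":[0,0,-0.065],"turn":[0,0,0]},
    {"grip":-0.13,"travel":[0,0,0],"turn":[0,0,0]},
    {"grip":-1,"travel":[0,0,0],"turn":[0,0,0]},
    {"grip":-1,"travel":[0,0,0],"turn":[0,0,0]},
    {"grip":-1,"travel":[0,0,0],"turn":[0,0,0]},
    {"grip":-1,"travel":[0,0,0],"turn":[0,0,0]},
    {"grip":-1,"travel":[0,0,0],"turn":[0,0,0]},
    {"grip":-1,"travel":[0,0,0],"turn":[0,0,0]}
  ]
}}

```text
time_s: 4.5
position: [0.5313, 0.2557, 0.0528]
tcp_rot: [3.06, -0.707, 0.001]
contact_force: [-1.2, -3.3, 6.2]
grip_width: 0.0124
finger_force: 30.0
```

Call:
{"fn": "move_arm", "kwargs": {
  "deltas": [
    {"grip":-1,"travel":[0,0,0],"turn":[0,0,0.76]},
    {"grip":-1,"travel":[0,0,0],"turn":[0,0,0.76]},
    {"grip":-1,"travel":[0,0,0],"turn":[0,0,0.76]},
    {"grip":-1,"travel":[0,0,0],"turn":[0,0,0.76]},
    {"grip":-1,"travel":[0,0,0],"turn":[0,0,0.76]},
    {"grip":-1,"travel":[0,0,0],"turn":[0,0,0.76]},
    {"grip":-1,"travel":[0,0,0],"turn":[0,0,0.76]},
    {"grip":-1,"travel":[0,0,0],"turn":[0,0,0.76]},
    {"grip":-1,"travel":[0,0,0],"turn":[0,0,0.76]},
    {"grip":-1,"travel":[0,0,0],"turn":[0,0,0.76]},
    {"grip":-1,"travel":[0,0,0],"turn":[0,0,0.76]},
    {"grip":-1,"travel":[0,0,0],"turn":[0,0,0]},
    {"grip":-1,"travel":[0,0,0],"turn":[0,0,0]},
    {"grip":-0.13,"travel":[0,0,0],"turn":[0,0,0]},
    {"grip":-0.13,"travel":[0,0,0],"turn":[0,0,0]},
    {"grip":-0.13,"travel":[0,0,0],"turn":[0,0,0]},
    {"grip":-0.13,"travel":[0,0,0],"turn":[0,0,0]}
  ]
}}

```text
time_s: 5.92
position: [0.5311, 0.2566, 0.0519]
tcp_rot: [-3.135, -0.204, -0.0]
contact_force: [0.1, 0.1, -0.0]
grip_width: 0.0374
finger_force: 0.0
```

Call:
{"fn": "move_arm", "kwargs": {
  "deltas": [
    {"grip":-0.13,"travel":[0,0,0.1],"turn":[0,0,0]},
    {"grip":-0.13,"travel":[0,0,0.15],"turn":[0,0,0]},
    {"grip":0,"travel":[0,0,0.2],"turn":[0,0,0]},
    {"grip":0,"travel":[0,0,0.2],"turn":[0,0,0]},
    {"grip":0,"travel":[0,0,0.2],"turn":[0,0,0]},
    {"grip":0,"travel":[0,0,0.1],"turn":[0,0,0]},
    {"grip":0,"travel":[0,0,0],"turn":[0,0,0]},
    {"grip":0,"travel":[0,0,0],"turn":[0,0,0]}
  ]
}}

```text
time_s: 6.58
position: [0.5316, 0.2566, 0.2431]
tcp_rot: [-3.134, -0.204, -0.004]
contact_force: [-0.3, -0.6, -0.9]
grip_width: 0.046
finger_force: 0.0
```

```bash
python3 - <<'E'
from h import *
c=cal("wrist"); im=snap("wrist","w4.png"); np.save("cw4.npy",np.array([c[0],c[1],np.tile(c[2],(3,1))]))
s=monitor.read_state();R=cv2.Rodrigues(s["tcp_rot"])[0];print(s["position"],s["time_s"],np.degrees(np.arctan2(R[1,0],R[0,0])),s["grip_width"],s["contact_force"])
u,v=proj(c,(.531,.2552,.055)).astype(int);print(u,v)
k=im[v-40:v+40,u-40:u+40]; print(proj(c,(.495,.1035,.11)))
k=cv2.resize(k,(480,480),interpolation=3)
g=im.max(2);m=((g>170)).astype(np.uint8)
cv2.imwrite("pics/w4b.png",k)
E
```

```text
[0.53080582 0.256058   0.24152438] 6.6333 7.437330114217016 0.045697611379824914 [-0.56827445  0.50048288 -1.6283917 ]
257 170
[374.25177783 223.46006634]
```

View pics/w4b.png

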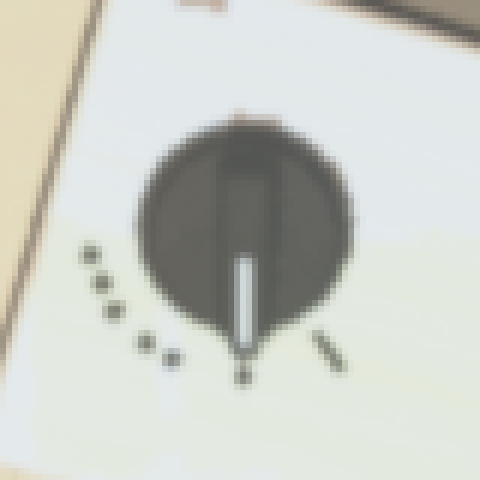

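The pointer sits on one dot: its tip is at (245,355) and the dot at (243,377). Now I'll move to the lids.

Call:
{"fn": "move_arm", "kwargs": {
  "deltas": [
    {"grip":0,"travel":[-0.0074,-0.17,0],"turn":[0,0,0]},
    {"grip":0,"travel":[-0.0074,-0.17,0],"turn":[0,0,0]},
    {"grip":0,"travel":[-0.0074,-0.17,0],"turn":[0,0,0]},
    {"grip":0,"travel":[-0.0074,-0.17,0],"turn":[0,0,0]},
    {"grip":0,"travel":[-0.0074,-0.17,0],"turn":[0,0,0]},
    {"grip":0,"travel":[-0.0074,-0.17,0],"turn":[0,0,0]},
    {"grip":0,"travel":[-0.0074,-0.17,0],"turn":[0,0,0]},
    {"grip":0,"travel":[-0.0074,-0.17,0],"turn":[0,0,0]},
    {"grip":0,"travel":[-0.0074,-0.17,0],"turn":[0,0,0]},
    {"grip":0,"travel":[-0.0074,-0.17,0],"turn":[0,0,0]},
    {"grip":0,"travel":[-0.0074,-0.17,0],"turn":[0,0,0]},
    {"grip":0,"travel":[-0.0074,-0.17,0],"turn":[0,0,0]},
    {"grip":0,"travel":[-0.0074,-0.17,0],"turn":[0,0,0]},
    {"grip":0,"travel":[-0.0074,-0.17,0],"turn":[0,0,0]},
    {"grip":0,"travel":[-0.0074,-0.17,0],"turn":[0,0,0]},
    {"grip":0,"travel":[-0.0074,-0.17,0],"turn":[0,0,0]},
    {"grip":0,"travel":[-0.0074,-0.17,0],"turn":[0,0,0]},
    {"grip":0,"travel":[0,0,-0.17],"turn":[0,0,0]},
    {"grip":0,"travel":[0,0,-0.17],"turn":[0,0,0]},
    {"grip":0,"travel":[0,0,0],"turn":[0,0,0]}
  ]
}}

```text
time_s: 8.3
position: [0.5005, -0.3197, 0.1655]
tcp_rot: [-3.126, -0.201, 0.02]
contact_force: [-1.2, 0.6, -0.3]
grip_width: 0.0459
finger_force: 0.0
```

Call:
{"fn": "move_arm", "kwargs": {
  "deltas": [
    {"grip":0,"travel":[0,0,0],"turn":[0,0,0]},
    {"grip":0,"travel":[0,0,0],"turn":[0,0,0]}
  ]
}}

```text
time_s: 8.47
position: [0.5065, -0.3212, 0.1744]
tcp_rot: [-3.134, -0.205, -0.0]
contact_force: [-0.1, -0.1, 1.0]
grip_width: 0.0458
finger_force: 0.0
```

```bash
python3 - <<'E'
from h import *
c=cal("wrist"); im=snap("wrist","w5.png"); np.save("cw5.npy",np.array([c[0],c[1],np.tile(c[2],(3,1))]))
s=monitor.read_state();print(s["position"],s["time_s"],s["tcp_rot"],s["joints"].round(2))
print(proj(c,(.5057,-.323,.103)),proj(c,(.5057,-.323,.045)))
cv2.imwrite("pics/w5b.png",cv2.resize(im[100:300,156:356],(600,600),interpolation=3))
E
```

```text
[ 0.50704844 -0.32146899  0.17534298] 8.5167 [3.13392970e+00 2.05463076e-01 2.49518895e-03] [ 0.74  0.45 -0.31  1.75  0.16  0.96 -1.06]
[258.03775462 197.70107629] [257.81503954 181.45399907]
```

View pics/w5b.png

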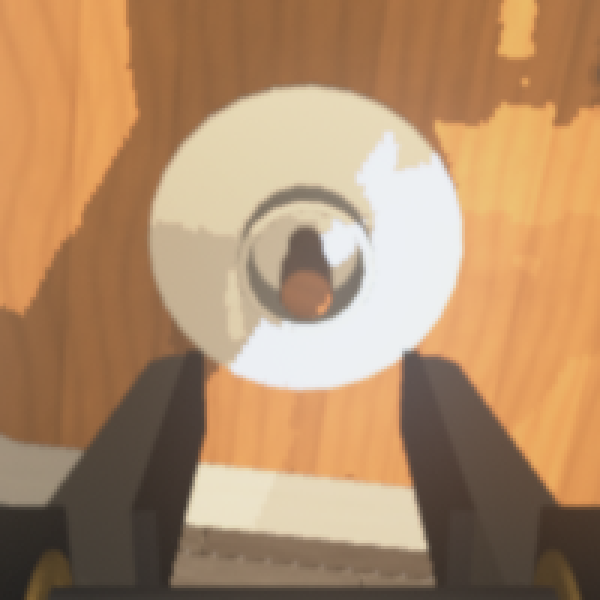

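The knob's top is at crop (306,295), and the prediction agrees within 1 px; the plate is centred at (306,237). I'll descend with the tips just above the collar and grip the knob.

Call:
{"fn": "move_arm", "kwargs": {
  "deltas": [
    {"grip":0,"travel":[-0.01,-0.008,-0.06],"turn":[0,0,0]},
    {"grip":0,"travel":[0,0,-0.06],"turn":[0,0,0]},
    {"grip":0,"travel":[0,0,-0.06],"turn":[0,0,0]},
    {"grip":0,"travel":[0,0,-0.06],"turn":[0,0,0]},
    {"grip":0,"travel":[0,0,-0.06],"turn":[0,0,0]},
    {"grip":0,"travel":[0,0,-0.06],"turn":[0,0,0]},
    {"grip":0,"travel":[0,0,-0.06],"turn":[0,0,0]},
    {"grip":0,"travel":[0,0,-0.05],"turn":[0,0,0]},
    {"grip":0,"travel":[0,0,0],"turn":[0,0,0]},
    {"grip":0,"travel":[0,0,0],"turn":[0,0,0]},
    {"grip":0,"travel":[0,0,0],"turn":[0,0,0]}
  ]
}}

```text
time_s: 9.43
position: [0.5044, -0.3234, 0.0803]
tcp_rot: [3.135, 0.204, 0.001]
contact_force: [-0.3, -0.3, -0.4]
grip_width: 0.0456
finger_force: 0.0
```

Call:
{"fn": "move_arm", "kwargs": {
  "deltas": [
    {"grip":-1,"travel":[0,0,0],"turn":[0,0,0]},
    {"grip":-1,"travel":[0,0,0],"turn":[0,0,0]},
    {"grip":-1,"travel":[0,0,0],"turn":[0,0,0]},
    {"grip":-1,"travel":[0,0,0],"turn":[0,0,0]},
    {"grip":-1,"travel":[0,0,0],"turn":[0,0,0]},
    {"grip":-1,"travel":[0,0,0],"turn":[0,0,0]},
    {"grip":-1,"travel":[0,0,0.02],"turn":[0,0,0]},
    {"grip":-1,"travel":[0,0,0.04],"turn":[0,0,0]},
    {"grip":-1,"travel":[0,0,0.06],"turn":[0,0,0]},
    {"grip":-1,"travel":[0,0,0.06],"turn":[0,0,0]},
    {"grip":-1,"travel":[0,0,0.04],"turn":[0,0,0]},
    {"grip":-1,"travel":[0,0,0.02],"turn":[0,0,0]},
    {"grip":-1,"travel":[0,0,0],"turn":[0,0,0]},
    {"grip":-1,"travel":[0,0,0],"turn":[0,0,0]}
  ]
}}

```text
time_s: 10.6
position: [0.5039, -0.3234, 0.1283]
tcp_rot: [3.135, 0.204, 0.0]
contact_force: [0.4, -0.2, -3.5]
grip_width: 0.0169
finger_force: 30.0
```

Call:
{"fn": "move_arm", "kwargs": {
  "deltas": [
    {"grip":-1,"travel":[0,0,0.05],"turn":[0,0,0]},
    {"grip":-1,"travel":[0,0,0.1],"turn":[0,0,0]},
    {"grip":-1,"travel":[0,0,0.1],"turn":[0,0,0]},
    {"grip":-1,"travel":[0,0,0.1],"turn":[0,0,0]},
    {"grip":-1,"travel":[0,0,0.1],"turn":[0,0,0]},
    {"grip":-1,"travel":[0,0.03,0.1],"turn":[0,0,0]},
    {"grip":-1,"travel":[0,0.06,0.1],"turn":[0,0,0]},
    {"grip":-1,"travel":[0,0.09,0.05],"turn":[0,0,0]},
    {"grip":-1,"travel":[-0.005,0.1,0],"turn":[0,0,0]},
    {"grip":-1,"travel":[-0.005,0.1,0],"turn":[0,0,0]},
    {"grip":-1,"travel":[-0.005,0.1,0],"turn":[0,0,0]},
    {"grip":-1,"travel":[-0.005,0.1,0],"turn":[0,0,0]},
    {"grip":-1,"travel":[-0.005,0.1,0],"turn":[0,0,0]},
    {"grip":-1,"travel":[-0.005,0.1,0],"turn":[0,0,0]},
    {"grip":-1,"travel":[-0.005,0.1,0],"turn":[0,0,0]},
    {"grip":-1,"travel":[-0.005,0.1,0],"turn":[0,0,0]},
    {"grip":-1,"travel":[-0.005,0.1,0],"turn":[0,0,0]},
    {"grip":-1,"travel":[-0.005,0.1,0],"turn":[0,0,0]}
  ]
}}

```text
time_s: 12.1
position: [0.493, -0.0851, 0.2677]
tcp_rot: [-3.135, -0.206, 0.002]
contact_force: [0.4, -0.0, -2.4]
grip_width: 0.0173
finger_force: 30.0
```

Call:
{"fn": "move_arm", "kwargs": {
  "deltas": [
    {"grip":-1,"travel":[0,0.1,0],"turn":[0,0,0]},
    {"grip":-1,"travel":[0,0.1,0],"turn":[0,0,0]},
    {"grip":-1,"travel":[0,0.1,0],"turn":[0,0,0]},
    {"grip":-1,"travel":[0,0.1,0],"turn":[0,0,0]},
    {"grip":-1,"travel":[0,0.1,0],"turn":[0,0,0]},
    {"grip":-1,"travel":[0,0.1,0],"turn":[0,0,0]},
    {"grip":-1,"travel":[0,0.1,0],"turn":[0,0,0]},
    {"grip":-1,"travel":[0,0.1,0],"turn":[0,0,0]},
    {"grip":-1,"travel":[0,0.08,0],"turn":[0,0,0]},
    {"grip":-1,"travel":[0,0.05,0],"turn":[0,0,0]},
    {"grip":-1,"travel":[0,0.025,0],"turn":[0,0,0]},
    {"grip":-1,"travel":[0,0,0],"turn":[0,0,0]},
    {"grip":-1,"travel":[0,0,0],"turn":[0,0,0]},
    {"grip":-1,"travel":[0,0,0],"turn":[0,0,0]},
    {"grip":-1,"travel":[0,0,0],"turn":[0,0,0]}
  ]
}}

```text
time_s: 13.35
position: [0.494, 0.1026, 0.2679]
tcp_rot: [3.135, 0.201, -0.001]
contact_force: [-0.1, 0.1, -3.0]
grip_width: 0.0176
finger_force: 30.0
```

```bash
python3 - <<'E'
from h import *
c=cal("wrist"); im=snap("wrist","w6.png"); t=snap("top","t6.png"); s6=snap("scene","s6.png")
s=monitor.read_state();print(s["position"],s["time_s"],s["tcp_rot"],s["grip_width"],s["finger_force"])
p=s["position"]; k=p+[.001,0,-.045]; print("wrist lid/knob",proj(c,k+[0,0,.01]),proj(c,k+[0,0,.068]))
# outer plate silhouette in the wrist view
c4=np.load("cw4.npy");cc=(c4[0],c4[1],c4[2][0]);i4=cv2.imread("pics/w4.png")
# pot rim in w4 predicted vs edges
pot=np.array([.495,.1035,.11])
th=np.linspace(0,2*np.pi,120)
for q in th: pass
pr=np.array([proj(cc,pot+[.056*np.cos(a),.056*np.sin(a),0]) for a in th])
x0,y0=pr.min(0).astype(int)-12;x1,y1=pr.max(0).astype(int)+12
A=i4.copy();cv2.polylines(A,[np.round(pr*16).astype(np.int32)],True,(0,0,255),1,shift=4)
A=cv2.resize(A[y0:y1,x0:x1],(400,400),interpolation=3)
k0=k+[0,0,.01]
pr=np.array([proj(c,k0+[.062*np.cos(a),.062*np.sin(a),0]) for a in th])
x0,y0=pr.min(0).astype(int)-12;x1,y1=pr.max(0).astype(int)+12
B=im.copy();cv2.polylines(B,[np.round(pr*16).astype(np.int32)],True,(0,0,255),1,shift=4)
B=cv2.resize(B[max(y0,0):y1,x0:x1],(400,400),interpolation=3)
cv2.imwrite("pics/c6.png",np.hstack([A,B]))
E
```

```text
[0.49402402 0.10305445 0.26796101] 13.5 [ 3.13489757e+00  2.01891049e-01 -1.45638865e-04] 0.01728243372014526 29.997141659259796
wrist lid/knob [255.74205884 209.77055554] [255.47332191 244.60463941]
```

View pics/c6.png

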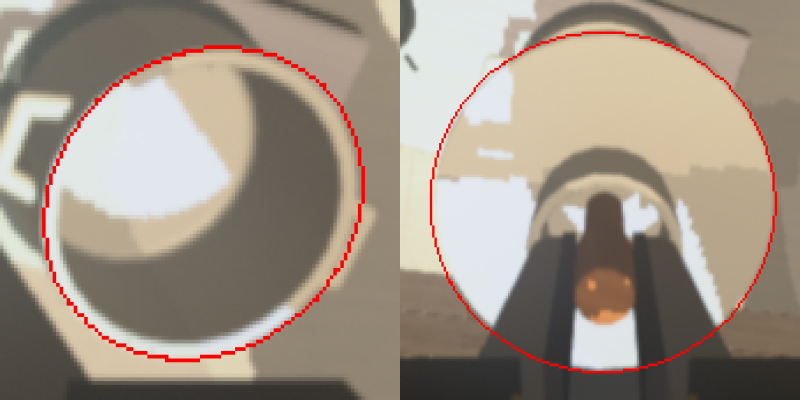

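The left half shows the predicted rim lying on the pot's rim, and the right half shows the predicted plate outline lying on the lid, so the alignment is good to about 1 mm. I'll lower.

Call:
{"fn": "move_arm", "kwargs": {
  "deltas": [
    {"grip":-1,"travel":[0,0.002,-0.03],"turn":[0,0,0]},
    {"grip":-1,"travel":[0,0,-0.06],"turn":[0,0,0]},
    {"grip":-1,"travel":[0,0,-0.06],"turn":[0,0,0]},
    {"grip":-1,"travel":[0,0,-0.06],"turn":[0,0,0]},
    {"grip":-1,"travel":[0,0,-0.06],"turn":[0,0,0]},
    {"grip":-1,"travel":[0,0,-0.06],"turn":[0,0,0]},
    {"grip":-1,"travel":[0,0,-0.06],"turn":[0,0,0]},
    {"grip":-1,"travel":[0,0,-0.04],"turn":[0,0,0]},
    {"grip":-1,"travel":[0,0,-0.02],"turn":[0,0,0]},
    {"grip":-1,"travel":[0,0,-0.02],"turn":[0,0,0]},
    {"grip":-1,"travel":[0,0,-0.02],"turn":[0,0,0]},
    {"grip":-1,"travel":[0,0,-0.02],"turn":[0,0,0]},
    {"grip":-1,"travel":[0,0,-0.02],"turn":[0,0,0]},
    {"grip":-1,"travel":[0,0,0],"turn":[0,0,0]},
    {"grip":-1,"travel":[0,0,0],"turn":[0,0,0]}
  ]
}}

```text
time_s: 14.75
position: [0.4939, 0.1041, 0.162]
tcp_rot: [3.135, 0.204, -0.0]
contact_force: [-0.4, 0.5, -3.0]
grip_width: 0.0169
finger_force: 30.0
```

Call:
{"fn": "move_arm", "kwargs": {
  "deltas": [
    {"grip":-1,"travel":[0,0,-0.01],"turn":[0,0,0]},
    {"grip":-1,"travel":[0,0,-0.01],"turn":[0,0,0]},
    {"grip":-1,"travel":[0,0,-0.005],"turn":[0,0,0]},
    {"grip":-1,"travel":[0,0,0],"turn":[0,0,0]},
    {"grip":-1,"travel":[0,0,0],"turn":[0,0,0]}
  ]
}}

```text
time_s: 15.17
position: [0.4939, 0.1041, 0.157]
tcp_rot: [-3.135, -0.204, 0.0]
contact_force: [0.3, -0.2, -2.5]
grip_width: 0.0171
finger_force: 30.0
```

Call:
{"fn": "move_arm", "kwargs": {
  "deltas": [
    {"grip":-1,"travel":[0,0,-0.005],"turn":[0,0,0]},
    {"grip":-1,"travel":[0,0,-0.005],"turn":[0,0,0]},
    {"grip":-1,"travel":[0,0,0],"turn":[0,0,0]},
    {"grip":-1,"travel":[0,0,0],"turn":[0,0,0]}
  ]
}}

```text
time_s: 15.5
position: [0.4941, 0.1042, 0.1552]
tcp_rot: [3.135, 0.204, 0.0]
contact_force: [-0.4, -0.4, -0.6]
grip_width: 0.0173
finger_force: 30.0
```

Call:
{"fn": "move_arm", "kwargs": {
  "deltas": [
    {"grip":-1,"travel":[0,0,-0.004],"turn":[0,0,0]},
    {"grip":-1,"travel":[0,0,0],"turn":[0,0,0]},
    {"grip":-1,"travel":[0,0,0],"turn":[0,0,0]}
  ]
}}

```text
time_s: 15.75
position: [0.4941, 0.1042, 0.1551]
tcp_rot: [3.134, 0.204, 0.001]
contact_force: [-3.1, -1.1, 6.5]
grip_width: 0.017
finger_force: 30.0
```

Call:
{"fn": "move_arm", "kwargs": {
  "deltas": [
    {"grip":1,"travel":[0,0,0],"turn":[0,0,0]},
    {"grip":1,"travel":[0,0,0],"turn":[0,0,0]},
    {"grip":1,"travel":[0,0,0],"turn":[0,0,0]},
    {"grip":1,"travel":[0,0,0],"turn":[0,0,0]},
    {"grip":1,"travel":[0,0,0],"turn":[0,0,0]},
    {"grip":1,"travel":[0,0,0],"turn":[0,0,0]},
    {"grip":1,"travel":[0,0,0],"turn":[0,0,0]},
    {"grip":1,"travel":[0,0,0],"turn":[0,0,0]}
  ]
}}

```text
time_s: 16.42
position: [0.494, 0.1042, 0.1542]
tcp_rot: [-3.135, -0.204, 0.0]
contact_force: [0.6, -1.0, 0.2]
grip_width: 0.0684
finger_force: 0.0
```

```bash
python3 - <<'E'
from h import *
c=cal("wrist"); im=snap("wrist","w7.png"); s=monitor.read_state();print(s["position"],s["grip_width"],s["contact_force"])
# wooden knob top (saturated orange) in view
pk=proj(c,(.495,.1035,.178));print("pred knob top",pk)
h=cv2.cvtColor(im,cv2.COLOR_BGR2HSV);m=((h[...,1]>110)&(h[...,0]<20)&(h[...,2]>60)).astype(np.uint8)
n,l,st,ce=cv2.connectedComponentsWithStats(m)
for i in range(1,n):
    if st[i][4]>40 and np.hypot(*(ce[i]-pk))<60: print(st[i],ce[i].round(1))
# white lid/plate: sector samples of edge position along rays from predicted outer plate (z .12, r .062)
o=proj(c,(.495,.1035,.12));print("plate pred",o)
g=im.max(2).astype(int)
for a in np.radians([-60,-30,0,30,60,90,-90]):
    pr=[proj(c,(.495+r*np.cos(a),.1035+r*np.sin(a),.12)) for r in np.arange(.052,.074,.001)]
    v=[g[int(round(q[1])),int(round(q[0]))] for q in pr]; print(np.degrees(a).round(),v)
E
```

```text
[0.49394391 0.10414171 0.15415442] 0.07273380230397841 [ 0.07406132 -1.28209284 -0.31286481]
pred knob top [257.24676285 245.35374129]
[247 236  20   7 102] [256.3 238.6]
[248 249  18   6  49] [257. 252.]
plate pred [257.10234656 210.2278765 ]
-60.0 [np.int64(214), np.int64(214), np.int64(214), np.int64(214), np.int64(214), np.int64(214), np.int64(215), np.int64(214), np.int64(212), np.int64(191), np.int64(160), np.int64(160), np.int64(157), np.int64(154), np.int64(149), np.int64(136), np.int64(136), np.int64(135), np.int64(135), np.int64(134), np.int64(134), np.int64(134)]
-30.0 [np.int64(218), np.int64(218), np.int64(218), np.int64(218), np.int64(218), np.int64(219), np.int64(218), np.int64(219), np.int64(217), np.int64(195), np.int64(162), np.int64(172), np.int64(181), np.int64(183), np.int64(183), np.int64(183), np.int64(184), np.int64(184), np.int64(183), np.int64(183), np.int64(181), np.int64(173)]
0.0 [np.int64(219), np.int64(219), np.int64(219), np.int64(219), np.int64(219), np.int64(219), np.int64(220), np.int64(220), np.int64(216), np.int64(196), np.int64(152), np.int64(112
[... 793 characters left out ...]
.int64(233), np.int64(232)]
90.0 [np.int64(222), np.int64(206), np.int64(231), np.int64(237), np.int64(238), np.int64(237), np.int64(237), np.int64(237), np.int64(232), np.int64(228), np.int64(231), np.int64(233), np.int64(233), np.int64(233), np.int64(233), np.int64(233), np.int64(233), np.int64(233), np.int64(233), np.int64(233), np.int64(233), np.int64(233)]
-90.0 [np.int64(201), np.int64(212), np.int64(221), np.int64(226), np.int64(229), np.int64(229), np.int64(228), np.int64(219), np.int64(216), np.int64(223), np.int64(219), np.int64(218), np.int64(218), np.int64(217), np.int64(218), np.int64(217), np.int64(216), np.int64(217), np.int64(217), np.int64(217), np.int64(216), np.int64(216)]
```

The plate edge sits at r ≈ 61–62 mm all round the predicted axis and height, so the lids are seated. I'll open fully and go down around the collar.

Call:
{"fn": "move_arm", "kwargs": {
  "deltas": [
    {"grip":1,"travel":[0,0,0],"turn":[0,0,0]},
    {"grip":1,"travel":[0,0,0],"turn":[0,0,0]},
    {"grip":1,"travel":[0,0,0],"turn":[0,0,0]},
    {"grip":1,"travel":[0,0,0],"turn":[0,0,0]},
    {"grip":1,"travel":[0.003,0,-0.03],"turn":[0,0,0]},
    {"grip":1,"travel":[0,0,-0.03],"turn":[0,0,0]},
    {"grip":1,"travel":[0,0,-0.03],"turn":[0,0,0]},
    {"grip":1,"travel":[0,0,-0.03],"turn":[0,0,0]},
    {"grip":1,"travel":[0,0,-0.01],"turn":[0,0,0]},
    {"grip":1,"travel":[0,0,0],"turn":[0,0,0]},
    {"grip":1,"travel":[0,0,0],"turn":[0,0,0]},
    {"grip":1,"travel":[0,0,0],"turn":[0,0,0]}
  ]
}}

```text
time_s: 17.47
position: [0.4947, 0.1042, 0.1283]
tcp_rot: [-3.135, -0.204, -0.0]
contact_force: [0.1, -0.4, -0.4]
grip_width: 0.0919
finger_force: 0.0
```

Call:
{"fn": "move_arm", "kwargs": {
  "deltas": [
    {"grip":-1,"travel":[0,0,0],"turn":[0,0,0]},
    {"grip":-1,"travel":[0,0,0],"turn":[0,0,0]},
    {"grip":-1,"travel":[0,0,0],"turn":[0,0,0]},
    {"grip":-1,"travel":[0,0,0],"turn":[0,0,0]},
    {"grip":-1,"travel":[0,0,0],"turn":[0,0,0]},
    {"grip":-1,"travel":[0,0,0],"turn":[0,0,0]},
    {"grip":-1,"travel":[0,0,0],"turn":[0,0,0]},
    {"grip":-1,"travel":[0,0,0],"turn":[0,0,0]},
    {"grip":-1,"travel":[0,0,0],"turn":[0,0,0]},
    {"grip":-1,"travel":[0,0,0],"turn":[0,0,0]}
  ]
}}

```text
time_s: 18.3
position: [0.4945, 0.1041, 0.1282]
tcp_rot: [3.135, 0.204, -0.0]
contact_force: [-0.0, 0.0, 0.2]
grip_width: 0.0488
finger_force: 30.0
```

Gripped at about 49 mm, as expected. Now I'll lift 12 cm straight up.

Call:
{"fn": "move_arm", "kwargs": {
  "deltas": [
    {"grip":-1,"travel":[0,0,0.01],"turn":[0,0,0]},
    {"grip":-1,"travel":[0,0,0.02],"turn":[0,0,0]},
    {"grip":-1,"travel":[0,0,0.03],"turn":[0,0,0]},
    {"grip":-1,"travel":[0,0,0.04],"turn":[0,0,0]},
    {"grip":-1,"travel":[0,0,0.05],"turn":[0,0,0]},
    {"grip":-1,"travel":[0,0,0.05],"turn":[0,0,0]},
    {"grip":-1,"travel":[0,0,0.05],"turn":[0,0,0]},
    {"grip":-1,"travel":[0,0,0.05],"turn":[0,0,0]},
    {"grip":-1,"travel":[0,0,0.05],"turn":[0,0,0]},
    {"grip":-1,"travel":[0,0,0.05],"turn":[0,0,0]},
    {"grip":-1,"travel":[0,0,0.05],"turn":[0,0,0]},
    {"grip":-1,"travel":[0,0,0.05],"turn":[0,0,0]},
    {"grip":-1,"travel":[0,0,0.05],"turn":[0,0,0]},
    {"grip":-1,"travel":[0,0,0.04],"turn":[0,0,0]},
    {"grip":-1,"travel":[0,0,0.03],"turn":[0,0,0]},
    {"grip":-1,"travel":[0,0,0.01],"turn":[0,0,0]},
    {"grip":-1,"travel":[0,0,0],"turn":[0,0,0]},
    {"grip":-1,"travel":[0,0,0],"turn":[0,0,0]},
    {"grip":-1,"travel":[0,0,0],"turn":[0,0,0]},
    {"grip":-1,"travel":[0,0,0],"turn":[0,0,0]}
  ]
}}

```text
time_s: 19.97
position: [0.4942, 0.1041, 0.2536]
tcp_rot: [3.135, 0.204, -0.002]
contact_force: [-0.2, -0.5, -1.2]
grip_width: 0.0487
finger_force: 30.0
```

```bash
python3 - <<'E'
from h import *
c=cal("scene"); im=snap("scene","s8.png"); s=monitor.read_state();print(s["position"],s["grip_width"],s["finger_force"],s["contact_force"])
# scene view: vertical profile through the pot axis, from above held lid to pot rim
h=cv2.cvtColor(im,cv2.COLOR_BGR2HSV)
for z in np.arange(.27,.09,-.006):
    u,v=proj(c,(.495,.1035,z)).round().astype(int); print(round(z,3),h[v,u],end=' ')
E
```

```text
[0.49427965 0.10409409 0.25371437] 0.04867903866420855 29.999457523226738 [-0.22609047  0.02726345 -2.78824204]
0.27 [ 18  62 136] 0.264 [ 20  39 209] 0.258 [ 19  62 145] 0.252 [ 18  61 179] 0.246 [ 18  62 180] 0.24 [ 18  63 179] 0.234 [ 30  28 207] 0.228 [ 40  13 242] 0.222 [ 39  14 242] 0.216 [ 43   9 242] 0.21 [ 23  22 233] 0.204 [ 20  58 176] 0.198 [ 18  72 114] 0.192 [ 17  75 116] 0.186 [ 18  69 118] 0.18 [ 13 134 129] 0.174 [ 13 133 117] 0.168 [ 14 120  98] 0.162 [ 14 118  99] 0.156 [ 14 116  97] 0.15 [ 14 114  98] 0.144 [ 14 116  97] 0.138 [ 13 115 100] 0.132 [ 14 116 101] 0.126 [ 13 116 103] 0.12 [ 14 112 100] 0.114 [ 16  83 136] 0.108 [ 18  62 170] 0.102 [ 23  41 193] 0.096 [ 42  14 243] 0.09 [ 42  14 243]
```

The scene profile shows the wooden knob standing from z ≈ 0.115 to 0.18, its seated height. The outer lid is clear above it, held at 30 N. Handing in.

```bash
python3 -c "
from bench import finish_job
print(finish_job())"
```

```text
the job is handed in; nothing more can be done
None
```

The job is handed in, verdict not shown: the selector is on one dot, the inner lid looks seated in the pot, and the outer lid is held by its collar about 12.5 cm above where it lay.

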